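# Put the curing stone away in the roll-top store

### The job

A freshly glued stone is curing in the transfer jig on the bench: put the jig away in the roll-top store so that no grit reaches it. Roll the slatted shutter right back, set the jig down gently and level on the mat inside, clear of the dop box, then roll the shutter down again until its catch snaps and it is fully shut. Keep the jig upright all the way, do not shove the dop box aside, and leave the other things on the bench where they are.

Things in the scene. Friction and masses are not known exactly. Their poses are not given: they have to be found in the camera images.
- store: Roll-top store fixed to the bench: white cheeks and hood, blue front, wooden slats; 382 mm deep, 360 wide, 197 high. Origin on the bench under the track's axis, mid-width; x from front to back, y left, z up; numbers below are mm in this frame. Front panel x -168 to -158, sill z 94. Cheeks 14 thick at both sides stand 8 proud of the slats. Fixed hood behind x 50, falling from z 184 to the back.
- shutter (a joint): Turn of the slatted shutter about the axis of its circular track (along y at x 0, z 5), rad: 0 shut on the sill, 1.204 fully open at its stop. Stays where left. Force at the lip 1 to 4 N (friction and its weight). A spring roller catch holds it shut: 10 to 13 N breaks it free in the first 0.03; closing, it resists from 0.072 to 0.033 with a peak of 10 to 12 N, then snaps and draws it home to 0.
- shutter_lip (a point): Outer edge, mid-length, of the finger lip. Track radius 180. The lead rail (aluminium, 24 along the track, 8 thick) lies shut 35 degrees above the horizontal, to the front of the axis, open at 104 degrees (14 past upright). From its middle the lip stands out square: blade 240 long (y), 7 thick, round 9 mm edge 33.5 from the track line. Push it from below to open, from above or behind to shut.
- mat_center (a point): Centre of the black mat inside the store, on its top, where the jig goes: store x -42, y 0, z 16; axes as the store's. The mat runs from the front panel to the inner back wall (x -158 to 73), y -164 to 164. With the shutter open it is reached from above through an opening from x -155 to 30, 332 wide (the cheeks beside it rise to z 197). The catch roller, 24 wide, is behind the middle of the sill at x -132, z 103.
- jig_center (a point): Transfer jig, loose aluminium V-block 110 long (x), 52 wide (y), 30 high, 0.32 to 0.52 kg, lying flat on the bench left or right of the store. On top two clamp bars with brass thumbscrews at x -36 and 36 (48 high in all), red stone and brass rods at the middle (36 high). Point: its middle, 20 mm above its underside; z up. Grasp across the 52 mm width, on the plain sides.
- dop_box_center (a point): Shut wooden dop box, loose, 92 mm long (x), 54 wide (y), 31 high, 0.25 kg, on the mat inside the store, in its right part (negative store y); the mat to its left is free. Point: its middle, 15.5 mm above its underside.
- water_pot_center (a point): Grey metal water pot, 72 mm across, 85 high, on the bench on the side of the store where the jig is not. Point: on its axis, 42 mm up. Bystander.
- polish_jar_center (a point): White jar of polish, yellow cap, 52 mm across, 75 high, on the bench far left. Point: on its axis, 37 mm up. Bystander.
- lap: Bare aluminium lap, a disc 151 mm across, 10 thick, lying flat on the bench near the robot, right. Origin: centre of its underside. Bystander.
Mind the look-alikes: they are no part of the job. Leave any orange look-alike of the part that bears jig_center alone.

How it is judged:
By the outcome, as a careful person would: the job done as asked, in the order asked, and still so for the second after the job is handed in, with the robot touching nothing.
It also fails if it takes over 72 s, if anything falls off the work surface, if the arm or the gripper's body presses on something with over 40 N, if the wrist force passes 120 N, or if a joint passes its speed limit or range.

### The arm

A 6-joint arm with a two-finger parallel gripper is mounted at the origin on the work surface. World frame = base frame: x ahead of the robot, y to its left, z up, the work surface at z = 0. Lengths are in mm, angles in degrees, forces in N, time in s.
With the tool pointing down it reaches from about 350 to 850 mm from the base axis. Payload 8.1 kg.
Tool frame: the origin (TCP) lies at the very end of the fingers, on their centre line; the grasp point (between the pads) lies 19 mm behind it; z points along the fingers, y is the direction in which the jaws open and shut (so a half turn about z gives the same grasp; the last joint's range is limited). The gripper opens to 85 mm and grips with 20 to 120 N. Pads are 22 mm wide; open, the fingers measure 114 mm over their backs; the gripper's body (76 mm by 85 mm) begins 54 mm behind the grasp point. The pads swing forward as they close: fully open they stand 13 mm farther back than shut.
Start: joints at [68.847, 7.471, 85.268, -0, 87.261, -4.893], TCP at [167.981, 576.01, 231.292] pointing down, gripper open.
Joint ranges: [-169.43, 169.43], [-51.17, 129.36], [1.28, 143.12], [-76.62, 256.62], [0, 156.53], [-152.29, 152.29]. Speed limits (degrees/s): [136.94, 136.94, 159.86, 180, 180, 180].

### API

Orientations are given as [roll, pitch, yaw] about the fixed x, y, z axes, in that order (R = Rz(yaw) Ry(pitch) Rx(roll)).
In Python, from bench import r gives the robot as it stands.
- The arm moves only by the shell command python3 -m crank 'ROWS' [OPENING] [FORCE]. ROWS is JSON, a list that holds one entry, the list of rows, each a list of 6 numbers: the shift along the tool's x, y, z in m, then the turn, a rotation vector about the tool's x, y, z in rad. A call has 1 to 10 rows; each row is the pose to reach, as a shift and turn from the pose measured when the call began, along the tool's axes at that moment; what a row does not reach only later rows make up. A row lasts 1/8 s, in which the tool goes at most 62.5 mm and 10.7 degrees, less where a joint would pass 70% of its speed; a pose out of reach is approached as far as the arm can. A call with a gripper value outside its range is refused whole. OPENING is the closure, from 0 (fully open) to 1 (shut), set as the call begins (- or left out, the last holds). The fingers move at their own pace and stop on an object; FORCE is the grip in N (left out, the last holds). Time passes only in rows, so rows that repeat a pose let the fingers close. It gives the time, the measured TCP pose, the force and the opening at its end, in the units of the state.
- r.sense(): the state, without advancing time (a new reading comes with each control period).
- r.snapshot(name): name is "scene" or "top" or "wrist"; returns (picture, depth): 420x560x3 uint8, blue, green, red; 420x560 float32, mm along the optical axis (not along the pixel's ray), 0 where there is no reading.
- r.get_calibration(name): a dict with "mtx" (3x3 intrinsics, pixels), "cam_to_world" (4x4, takes a point from camera to world coordinates). Camera axes: x right, y down, z forward; pixel columns grow to the right and rows downward; lengths in mm; the calibration is good to about 2 mm. A picture is of the moment at which its call begins: read the wrist's pose just before it. get_calibration takes no time and is no camera call; for the wrist camera it gives the pose at the moment of the call.
- r.hand_in(): hands the job in, once; it reports no verdict.
Trained networks look in the newest picture that a camera, given by its name, has taken for a name from the list of things; names that differ only in an ending like _2 or _b are one class to them, and where a whole thing is asked for, a point or a joint stands for the part that bears it (a point fixed in the world has none). Each returns a list of dicts, best first, with "conf" (0 to 1); they miss things now and then, are a little off and sometimes report something else, mostly with a low value. They report only what shows in the picture. A call takes as long as a camera call. They do not tell look-alikes from the thing itself.
- r.look_for(thing, camera): "extent" ([left, top, right, bottom] in pixels, round what is visible of it).
- r.landmark_of(thing, camera): "pixel" ([column, row] in pixels: a listed point, or the origin of a listed thing).
The state is a dict: "time": time; "joint_pos": joint angles; "qd": joint speeds; "joint_efforts": joint torques, N m; "tool_pos": TCP position; "tcp_rot": TCP orientation; "ft_force": force on the tool from outside, world axes, zero at the start; "wrist_torque": the same for the moment, N m; "finger_gap": finger opening in mm.
Only numpy, scipy, OpenCV 4.12 (cv2) and the standard library are available. Lean on these libraries where they do the work, as an engineer would, in place of code of your own. Each camera call takes 0.05 s, during which the arm holds its last target.

## Working session

There is one attempt and no reset: what is moved stays moved. The work goes in short steps, Python scripts to look and compute and a shell command to move; the robot and the scene stay as the last step left them, time stands still between calls to the robot, and variables do not carry over. Pictures are saved under pics/ and viewed, and the job is handed in when it is done.

```bash
ls; mkdir -p pics; cat > h.py <<'E'
import numpy as np, cv2, json
from bench import r
from scipy.spatial.transform import Rotation as Ro
def snap(n,f):
    p,d=r.snapshot(n); cv2.imwrite('pics/'+f,p); return p,d
def w(n,px,d=None,z=None,cal=None):
    c=cal or r.get_calibration(n);K=np.array(c['mtx']);T=np.array(c['cam_to_world'])
    ray=np.linalg.inv(K)@np.array([px[0],px[1],1.])
    if d is not None: p=ray*d; return T[:3,:3]@p+T[:3,3]
    v=T[:3,:3]@ray; return T[:3,3]+v*(z-T[2,3])/v[2]
def cloud(n,d,cal=None):
    c=cal or r.get_calibration(n);K=np.array(c['mtx']);T=np.array(c['cam_to_world'])
    v,u=np.mgrid[0:d.shape[0],0:d.shape[1]]
    P=np.stack([(u-K[0,2])/K[0,0]*d,(v-K[1,2])/K[1,1]*d,d],-1)
    W=P@T[:3,:3].T+T[:3,3]; W[d<=0]=np.nan; return W
E
python3 - <<'E'
from h import *
s=r.sense(); print(s)
for n in ['scene','top']:
    p,d=snap(n,n+'0.png'); np.save(n+'0.npy',d)
    print(n,np.round(r.get_calibration(n)['cam_to_world'],3).tolist(), np.round(r.get_calibration(n)['mtx'],1).tolist())
    for t in ['store','shutter_lip','mat_center','jig_center','water_pot_center','polish_jar_center','lap','dop_box_center']:
        o=r.landmark_of(t,n)
        for k in o[:3]:
            u,v=map(int,np.round(k['pixel'])); 
            dd=d[min(max(v,0),419),min(max(u,0),559)]
            print(n,t,round(k['conf'],2),np.round(k['pixel'],1),np.round(w(n,k['pixel'],d=dd),0))
print(r.sense()['time'])
E
```

```text
pics
{'time': 0.0, 'joint_pos': array([ 6.88457565e+01,  7.51568081e+00,  8.53317835e+01, -2.87790682e-04,
        8.72646122e+01, -4.89384645e+00]), 'qd': array([-0.07519311, -0.00297474,  0.13865069,  0.02734421, -0.00624418,
       -0.03538571]), 'joint_efforts': array([ 9.15120690e-04, -5.69357371e+01, -5.00573552e+01, -2.15891455e-04,
        1.40571536e-02, -2.63373664e-05]), 'tool_pos': array([167.77679534, 575.45147888, 230.21450588]), 'tcp_rot': array([-1.79888308e+02, -9.27484789e-03,  1.63739608e+02]), 'ft_force': array([ 0.57220259,  0.32804613, -0.64022184]), 'wrist_torque': array([ 0.0215205 , -0.02059643, -0.01997079]), 'finger_gap': 85.43765630611306}
scene [[-0.087, -0.944, 0.319, 111.332], [-0.996, 0.081, -0.031, 11.589], [0.004, -0.32, -0.947, 1370.329], [0.0, 0.0, 0.0, 1.0]] [[488.6, 0.0, 276.2], [0.0, 488.6, 208.2], [0.0, 0.0, 1.0]]
scene store 0.57 [276.9 187.7] [632. -41.  14.]
scene shutter_lip 0.95 [272.5 230.8] [466. -14. 132.]
scene mat_center 0.95 [270.9 200.8] [539. -17. 164.]
scene jig_center 0.76 [396.8 166.3] [ 664. -404.   28.]
scene jig_center 0.7 [4
[... 373 characters left out ...]
, [-0.001, -0.184, -0.983, 1245.124], [0.0, 0.0, 0.0, 1.0]] [[410.9, 0.0, 281.3], [0.0, 410.9, 208.4], [0.0, 0.0, 1.0]]
top store 0.83 [286.7 184.5] [589. -45. 181.]
top store 0.52 [135.  233.9] [469. 412.   3.]
top shutter_lip 0.59 [273.8 232.5] [466. -12. 127.]
top mat_center 0.64 [280.5 194.5] [563. -29. 173.]
top jig_center 0.81 [401.3 174.8] [ 666. -397.   24.]
top jig_center 0.67 [427.1 264.9] [ 393. -463.   25.]
top jig_center 0.59 [403.9 221.3] [ 521. -400.   25.]
top water_pot_center 0.85 [131.5 235.8] [463. 422.   5.]
top polish_jar_center 0.75 [149.5 144.6] [729. 366.  76.]
top lap 0.77 [321.2 287.7] [ 320. -154.    5.]
top dop_box_center 0.44 [321.  204.8] [ 538. -137.  167.]
0.9
```

```bash
python3 - <<'E'
import cv2
p=cv2.imread('pics/top0.png'); c=cv2.resize(p[150:300,360:460],None,fx=4,fy=4,interpolation=cv2.INTER_CUBIC); cv2.imwrite('pics/top0c.png',c)
E
```

```text
(no output)
```

View pics/scene0.png

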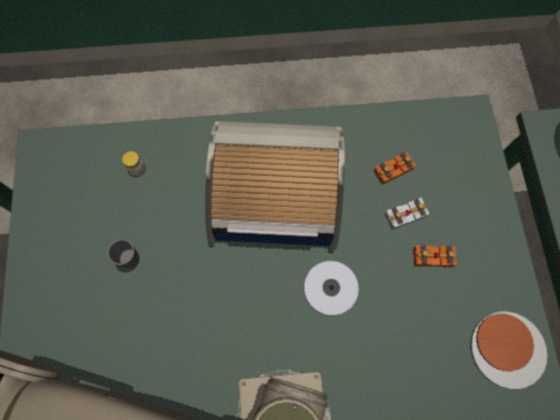

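View pics/top0.png

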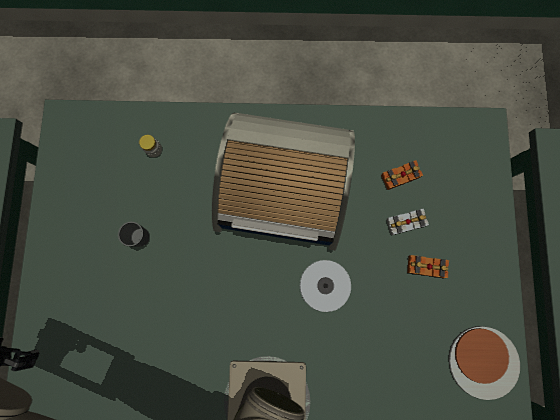

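View pics/top0c.png

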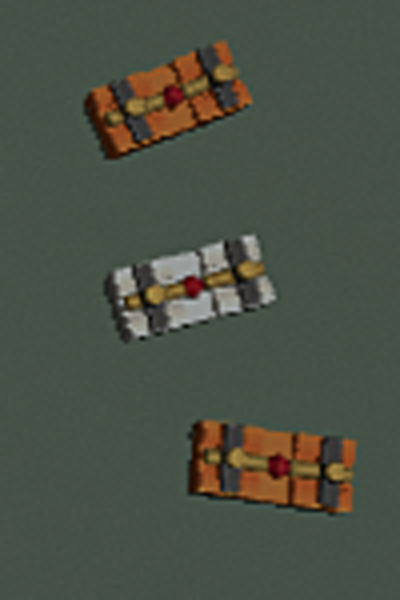

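The crop shows three jigs in the top view: orange at (402,175), bare aluminium at (408,222) and orange at (428,266). The grey one in the middle is the real jig and the orange ones are look-alikes. The store is shut, with its lip at about (274,232). Next I'll measure the store and jig poses from depth.

```bash
cat > fit.py <<'E'
from h import *
from scipy.optimize import least_squares
for n in ['scene','top']:
    d=np.load(n+'0.npy'); p=cv2.imread(f'pics/{n}0.png'); W=cloud(n,d)
    X=W.reshape(-1,3); C=p.reshape(-1,3).astype(float)
    bench=(abs(X[:,0]-450)<200)&(abs(X[:,1]+300)<60)&(X[:,2]<10); print(n,'bench z',np.nanmedian(X[bench,2]))
    # jig
    hsv=cv2.cvtColor(p,cv2.COLOR_BGR2HSV).reshape(-1,3)
    m=(abs(X[:,0]-518)<70)&(abs(X[:,1]+402)<75)&(X[:,2]>15)&(X[:,2]<60)
    q=X[m]; 
    bx=cv2.minAreaRect(q[:,:2].astype(np.float32)); print('jig',bx,len(q), 'topz',np.percentile(q[:,2],[50,90]))
    # slats : high wooden
    wood=(hsv[:,0]>5)&(hsv[:,0]<22)&(hsv[:,1]>80)&(hsv[:,2]>80)
    m=wood&(abs(X[:,1]+30)<190)&(X[:,2]>100)&(abs(X[:,0]-560)<150)
    q=X[m]
    def f(a):
        th,off,zc,R=a; x=q[:,0]*np.cos(th)+q[:,1]*np.sin(th)-off
        return np.hypot(x,q[:,2]-zc)-R
    s=least_squares(f,[0,600,5,182],loss='soft_l1',f_scale=2); print('cyl',np.rad2deg(s.x[0]),s.x[1:],np.std(s.fun),len(q))
    th=s.x[0]
    # all store points, high
    m=(X[:,2]>80)&(abs(X[:,0]-580)<260)&(abs(X[:,1]+35)<240)
    q=X[m][:,:2]; bx=cv2.minAreaRect(q.astype(np.float32)); print('store rect z>80',bx)
    lat=-q[:,0]*np.sin(th)+q[:,1]*np.cos(th); print('lat',np.percentile(lat,[.1,.5,2,98,99.5,99.9]))
    qw=X[wood&m]; lat=-qw[:,0]*np.sin(th)+qw[:,1]*np.cos(th); print('wood lat',np.percentile(lat,[.2,1,99,99.8]))
E
python3 fit.py
```

```text
scene bench z -1.279738580352955
jig ((518.1858520507812, -412.7296447753906), (53.63872528076172, 114.09272766113281), 15.904539108276367) 671 topz [29.32233241 38.75024839]
cyl -7.909397247363449 [631.73037004   5.5941844  181.05205859] 3.2017939244963833 9070
store rect z>80 ((631.596435546875, -36.67457580566406), (360.9391784667969, 352.35552978515625), 82.17410278320312)
lat [-129.42259781 -128.21101653 -123.16276036  223.30201276  228.36172701
  229.9223357 ]
wood lat [-113.16569937 -110.50096551  213.40004844  216.43695442]
top bench z -1.8423805812717546
jig ((521.6541748046875, -411.4088134765625), (52.65795135498047, 112.07243347167969), 16.373157501220703) 628 topz [28.6885018  38.46261588]
cyl -7.98036458561808 [635.2809578    5.54312743 180.99129386] 2.001127322799956 7562
store rect z>80 ((635.1053466796875, -36.43580627441406), (361.02032470703125, 350.281494140625), 82.063720703125)
lat [-127.6036669  -126.31384144 -121.1985976   224.83179656  230.28769515
  231.67531964]
wood lat [-110.90623802 -108.33825793  212.60293756  215.43832625]
```

```bash
cat >> h.py <<'E'
TH=np.deg2rad(-7.95); OS=np.array([634.5,-36.9,-1.])
RS=Ro.from_euler('z',TH).as_matrix()
def s2w(p): return OS+RS@np.array(p,float)
def w2s(p): return RS.T@(np.array(p,float)-OS)
def Rt(tau,base=TH):  # tool z tilted tau deg from down toward +x(base yaw), tool y = +y of the base frame
    t=np.deg2rad(tau); z=np.array([np.sin(t),0,-np.cos(t)]); y=np.array([0,1.,0]); x=np.cross(y,z)
    return Ro.from_euler('z',base).as_matrix()@np.stack([x,y,z],1)
def cur():
    s=r.sense(); return np.array(s['tool_pos']),Ro.from_euler('xyz',s['tcp_rot'],degrees=True).as_matrix(),s
def rel(p,R,c=None):
    P,Q,_=c or cur(); dp=Q.T@(np.array(p)-P)/1000; rv=Ro.from_matrix(Q.T@R).as_rotvec()
    return [round(float(v),4) for v in np.r_[dp,rv]]
def st():
    p,Q,s=cur(); print('t',round(s['time'],2),'p',np.round(p,1),'store',np.round(w2s(p),1),'rpy',np.round(s['tcp_rot'],1),'q',np.round(s['joint_pos'],1),'F',np.round(s['ft_force'],1),'gap',round(s['finger_gap'],1))
E
python3 - <<'E'
from h import *
print(rel([400,-1,235],Rt(0)))
E
```

```text
[-0.3843, -0.489, -0.0037, 0.0, 0.0, -0.1451]
```

```bash
python3 -m crank '[[[-0.384,-0.489,-0.004,0,0,-0.145],[-0.384,-0.489,-0.004,0,0,-0.145],[-0.384,-0.489,-0.004,0,0,-0.145],[-0.384,-0.489,-0.004,0,0,-0.145],[-0.384,-0.489,-0.004,0,0,-0.145],[-0.384,-0.489,-0.004,0,0,-0.145],[-0.384,-0.489,-0.004,0,0,-0.145],[-0.384,-0.489,-0.004,0,0,-0.145],[-0.384,-0.489,-0.004,0,0,-0.145],[-0.384,-0.489,-0.004,0,0,-0.145]]]' 1 40; python3 - <<'E'
from h import *
st(); print(rel([400,-1,235],Rt(20)))
E
```

```text
time: 2.15
tool_pos: [400.2, -3.1, 235.8]
tcp_rot: [180.0, 0.1, 172.0]
ft_force: [0.7, 1.6, 0.4]
finger_gap: -0.1
t 2.15 p [400.2  -3.1 235.8] store [-236.7    1.   236.8] rpy [1.80e+02 1.00e-01 1.72e+02] q [ -7.8 -25.4 114.3   0.   91.  -89.8] F [0.7 1.6 0.4] gap -0.1
[0.0005, 0.0021, 0.0008, 0.0001, -0.3474, -0.0006]
```

```bash
python3 -m crank '[[[0,0.002,0,0,-0.17,0],[0,0.002,0,0,-0.35,0],[0,0.002,0,0,-0.52,0],[0,0.002,0,0,-0.61,0]]]'; python3 - <<'E'
from h import *
st()
E
```

```text
time: 2.65
tool_pos: [463.1, 8.4, 233.1]
tcp_rot: [-179.0, 32.3, 171.9]
ft_force: [-0.1, -0.3, -0.3]
finger_gap: 0.1
t 2.65 p [463.1   8.4 233.1] store [-176.    21.1  234.1] rpy [-179.    32.3  171.9] q [ -1.9 -51.1 135.6  -4.8  63.5 -82.7] F [-0.1 -0.3 -0.3] gap 0.1
```

```bash
cat > kin.py <<'E'
import numpy as np
from scipy.optimize import least_squares
from scipy.spatial.transform import Rotation as Ro
D=[([68.8457,7.5157,85.3318,0,87.2646,-4.894],[167.777,575.451,230.2145]),
([-7.8,-25.4,114.3,0,91.,-89.8],[400.2,-3.1,235.8]),
([-1.9,-51.1,135.6,-4.8,63.5,-82.7],[463.1,8.4,233.1])]
def fk(q,P):
    a,h,L2,e,L3,d,yo=P; q=np.deg2rad(q)
    R=Ro.from_euler('z',q[0]); p=R.apply([a,yo,h])
    R=R*Ro.from_euler('y',q[1]); p=p+R.apply([0,0,L2])
    R=R*Ro.from_euler('y',q[2]); p=p+R.apply([e,0,L3])
    R=R*Ro.from_euler('z',q[3])*Ro.from_euler('y',q[4]); p=p+R.apply([0,0,d])
    return p, (R*Ro.from_euler('z',q[5])).as_matrix()
def fit(D=D):
    f=lambda P: np.concatenate([fk(q,P)[0]-p for q,p in D]+[(np.array(P)-[50,400,380,30,430,250,50])*1e-3])
    return least_squares(f,[50,400,380,30,430,250,50])
if __name__=='__main__':
    s=fit(); print(np.round(s.x,1),np.round(s.fun[:9],2))
E
python3 kin.py
```

```text
[1.000e-01 3.220e+02 3.696e+02 6.680e+01 5.535e+02 3.639e+02 5.110e+01] [ 0.05 -0.    0.03 -0.04 -0.09 -0.06  0.02  0.14  0.03]
```

```bash
cat >> kin.py <<'E'
LO=np.array([-169,-50.5,2,-76,1,-152]);HI=np.array([169,129,142.5,256,156,152])
PP=fit().x
E0=Ro.from_euler('z',0)
def ik(p,R,q0=[-5,-30,115,0,80,-85]):
    # tool-frame constant rotation from data 2
    q,_=D[1]; Rc=fk(q,PP)[1]; T=Ro.from_euler('xyz',[180,.1,172],degrees=True).as_matrix(); C=Rc.T@T
    def g(x):
        a,b=fk(x,PP); return np.r_[(a-p)/5, Ro.from_matrix((b@C).T@R).as_rotvec()*100]
    s=least_squares(g,np.clip(q0,LO+.1,HI-.1),bounds=(LO,HI)); return s.x,s.cost
E
cat > t.py <<'E'
from h import *
from kin import ik
for tau in [0,5,10,15,20,25,30,35]:
  for x,z in [(-190,105),(-180,105),(-150,160),(-100,190)]:
    q,c=ik(s2w([x,0,z]),Rt(tau)); print(tau,x,z,np.round(q,0),round(c,2))
E
python3 t.py
```

```text
0 -190 105 [ -8. -11. 117.   0.  74. -90.] 0.0
0 -180 105 [ -8.  -9. 115.   0.  74. -90.] 0.0
0 -150 160 [ -8.  -8. 108.   0.  80. -90.] 0.0
0 -100 190 [ -8.  -1.  99.   0.  82. -90.] 0.0
5 -190 105 [ -8. -16. 122.  -0.  70. -90.] 0.0
5 -180 105 [ -8. -15. 120.  -0.  69. -90.] 0.0
5 -150 160 [ -8. -13. 113.  -0.  75. -90.] 0.0
5 -100 190 [ -8.  -6. 103.  -0.  78. -90.] 0.0
10 -190 105 [ -8. -22. 127.  -0.  66. -90.] 0.0
10 -180 105 [ -8. -20. 125.  -0.  65. -90.] 0.0
10 -150 160 [ -8. -18. 117.  -0.  71. -90.] 0.0
10 -100 190 [ -8. -11. 108.  -0.  73. -90.] 0.0
15 -190 105 [ -8. -28. 131.  -0.  62. -90.] 0.0
15 -180 105 [ -8. -26. 130.  -0.  61. -90.] 0.0
15 -150 160 [ -8. -24. 122.  -0.  66. -90.] 0.0
15 -100 190 [ -8. -16. 113.  -0.  68. -90.] 0.0
20 -190 105 [ -8. -34. 136.  -0.  58. -90.] 0.0
20 -180 105 [ -8. -32. 135.  -0.  57. -90.] 0.0
20 -150 160 [ -8. -29. 127.  -0.  62. -90.] 0.0
20 -100 190 [ -8. -21. 118.  -0.  63. -90.] 0.0
25 -190 105 [ -8. -41. 142.  -0.  54. -90.] 0.0
25 -180 105 [ -8. -38. 140.  -0.  53. -90.] 0.0
25 -150 160 [ -8. -35. 132.  -0.  58. -90.] 0.0
25 -100 190 [ -8. -26. 123.  -0.  58. -90.] 0.0
30 -190 105 [ -7. -42. 142.  -1.  51. -89.] 8.41
30 -180 105 [ -7. -41. 142.  -1.  49. -89.] 3.39
30 -150 160 [ -8. -41. 137.  -0.  54. -90.] 0.0
30 -100 190 [ -8. -31. 128.  -0.  53. -90.] 0.0
35 -190 105 [ -6. -41. 142.  -3.  46. -86.] 41.31
35 -180 105 [ -6. -40. 142.  -2.  45. -87.] 28.75
35 -150 160 [ -8. -47. 142.  -0.  50. -90.] 0.0
35 -100 190 [ -8. -36. 133.  -0.  48. -90.] 0.0
```

```bash
cat >> h.py <<'E'
def lipTCP(phi,tau,gap=0.,ahead=15.,y=0.,side=1):
    f=np.deg2rad(phi);t=np.deg2rad(tau)
    e=np.array([-209*np.cos(f),5+209*np.sin(f)]); n=np.array([np.cos(t),np.sin(t)])*side; z=np.array([np.sin(t),-np.cos(t)])
    p=e-(15.5+gap)*n+ahead*z
    return s2w([p[0],y,p[1]])
E
cat > t.py <<'E'
from h import *
from kin import ik
for a in [(35,20,15,-65),(35,20,12,15),(35,20,0,15),(45,20,0,15),(60,15,0,15),(75,8,0,15),(90,0,0,15),(104,-5,0,15)]:
    p=lipTCP(*a); q,c=ik(p,Rt(a[1])); print(a,np.round(w2s(p)),np.round(q),round(c,2),rel(p,Rt(a[1])))
E
python3 t.py
```

```text
(35, 20, 15, -65) [-222.    0.  176.] [ -8. -46. 136.  -0.  71. -90.] 0.0 [0.0702, -0.0208, 0.0253, -0.0186, 0.2147, -0.0035]
(35, 20, 12, 15) [-192.   -0.  101.] [ -8. -34. 137.  -0.  58. -90.] 0.0 [0.0843, -0.0193, 0.104, -0.0186, 0.2147, -0.0035]
(35, 20, 0, 15) [-181.    0.  105.] [ -8. -32. 135.  -0.  57. -90.] 0.0 [0.0726, -0.0192, 0.1066, -0.0186, 0.2147, -0.0035]
(45, 20, 0, 15) [-157.    0.  133.] [ -8. -29. 130.  -0.  59. -90.] 0.0 [0.0379, -0.0194, 0.0955, -0.0186, 0.2147, -0.0035]
(60, 15, 0, 15) [-116.   -0.  167.] [ -8. -18. 117.  -0.  66. -90.] 0.0 [-0.0156, -0.0194, 0.0889, -0.0185, 0.302, -0.0043]
(75, 8, 0, 15) [-67.  -0. 190.] [ -8.  -4. 102.  -0.  74. -90.] 0.0 [-0.0683, -0.0192, 0.0958, -0.0182, 0.4242, -0.0055]
(90, 0, 0, 15) [-15.   0. 199.] [ -8.  12.  84.   0.  84. -90.] 0.0 [-0.117, -0.0188, 0.1158, -0.0179, 0.5638, -0.0068]
(104, -5, 0, 15) [ 34.  -0. 194.] [ -8.  24.  70.   0.  91. -90.] 0.0 [-0.1561, -0.0181, 0.1462, -0.0177, 0.651, -0.0076]
```

```bash
python3 -m crank '[[[0.05,-0.021,0,-0.018,0.1,-0.004],[0.07,-0.021,0.025,-0.018,0.215,-0.004],[0.07,-0.021,0.025,-0.018,0.215,-0.004]]]'; python3 - <<'E'
from h import *
st()
a=(35,20,12,15)
for a in [(35,20,12,15),(35,20,3,15)]:print(rel(lipTCP(*a),Rt(a[1])))
snap('scene','s1.png')
E
```

```text
time: 3.02
tool_pos: [413.5, -6.7, 172.9]
tcp_rot: [-180.0, 19.8, 172.0]
ft_force: [1.0, 0.7, 0.0]
finger_gap: -0.2
t 3.02 p [413.5  -6.7 172.9] store [-223.1   -0.6  173.9] rpy [-180.    19.8  172. ] q [ -8.  -46.3 135.8  -0.   70.7 -90. ] F [1.  0.7 0. ] gap -0.2
[-0.0048, 0.0007, 0.0788, -0.0011, -0.0041, -0.0005]
[-0.0138, 0.0007, 0.0788, -0.0011, -0.0041, -0.0005]
```

```bash
python3 -m crank '[[[-0.005,0.001,0.04,0,0,0],[-0.005,0.001,0.079,0,0,0],[-0.014,0.001,0.079,0,0,0],[-0.014,0.001,0.079,0,0,0]]]'; python3 - <<'E'
from h import *
st()
for a in [(35,20,0,15),(37,20,0,15),(39,20,0,15),(42,20,0,15),(45,20,0,15),(50,19,0,15),(55,17,0,15)]:print(a,rel(lipTCP(*a),Rt(a[1])))
p,d=snap('scene','s1.png'); cv2.imwrite('pics/s1c.png',cv2.resize(p[120:320,180:380],None,fx=3,fy=3,interpolation=cv2.INTER_CUBIC))
E
```

```text
time: 3.58
tool_pos: [456.2, -11.3, 107.9]
tcp_rot: [-179.9, 20.2, 172.1]
ft_force: [-0.0, 0.3, 0.6]
finger_gap: -0.3
t 3.58 p [456.2 -11.3 107.9] store [-180.1    0.7  108.9] rpy [-179.9   20.2  172.1] q [-7.800e+00 -3.280e+01  1.351e+02 -1.000e-01  5.750e+01 -8.980e+01] F [-0.   0.3  0.6] gap -0.3
(35, 20, 0, 15) [0.0017, -0.0007, 0.003, -0.0009, 0.0034, 0.0001]
(37, 20, 0, 15) [-0.0044, -0.0007, -0.0011, -0.0009, 0.0034, 0.0001]
(39, 20, 0, 15) [-0.0106, -0.0007, -0.0049, -0.0009, 0.0034, 0.0001]
(42, 20, 0, 15) [-0.0201, -0.0007, -0.0103, -0.0009, 0.0034, 0.0001]
(45, 20, 0, 15) [-0.0299, -0.0007, -0.0151, -0.0009, 0.0034, 0.0001]
(50, 19, 0, 15) [-0.0465, -0.0007, -0.0223, -0.0009, 0.0209, 0.0001]
(55, 17, 0, 15) [-0.0635, -0.0007, -0.0283, -0.0009, 0.0558, 0.0001]
```

View pics/s1c.png

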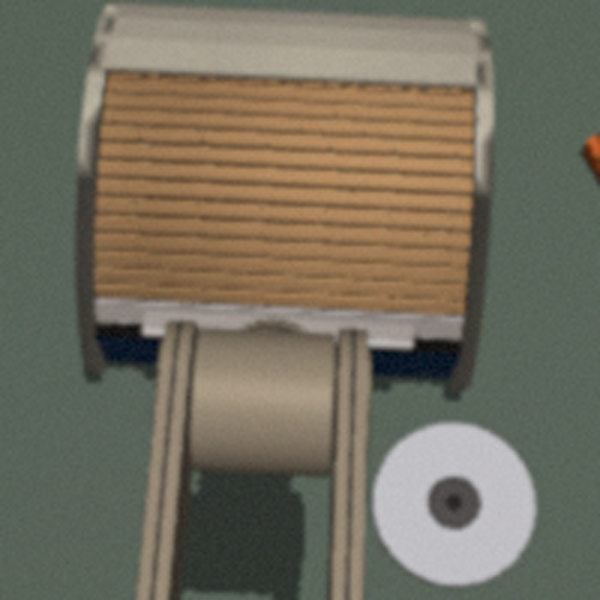

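The picture shows the arm's wrist just in front of the lip at crop (150–415, 325), with the shutter still shut. Next I push to break the catch.

```bash
python3 -m crank '[[[-0.004,-0.001,-0.001,0,0,0],[-0.008,-0.001,-0.004,0,0,0],[-0.012,-0.001,-0.006,0,0,0],[-0.016,-0.001,-0.008,0,0,0],[-0.020,-0.001,-0.010,0,0,0],[-0.025,-0.001,-0.013,0,0,0],[-0.030,-0.001,-0.015,0,0,0],[-0.038,-0.001,-0.019,0,0.01,0]]]'; python3 - <<'E'
from h import *
st()
for a in [(45,20,0,15),(50,19,0,15),(55,17,0,15),(60,15,0,15),(65,13,0,15),(70,11,0,15),(75,8,0,15),(80,6,0,15),(85,3,0,15)]:print(a,rel(lipTCP(*a),Rt(a[1])))
p,d=snap('scene','s2.png'); cv2.imwrite('pics/s2c.png',cv2.resize(p[120:320,180:380],None,fx=3,fy=3,interpolation=cv2.INTER_CUBIC))
E
```

```text
time: 4.62
tool_pos: [484.3, -16.1, 139.9]
tcp_rot: [-180.0, 19.6, 172.1]
ft_force: [-5.1, 1.2, -0.1]
finger_gap: -0.4
t 4.62 p [484.3 -16.1 139.9] store [-151.7   -0.2  140.9] rpy [-180.    19.6  172.1] q [-7.900e+00 -2.810e+01  1.285e+02 -1.000e-01  6.000e+01 -9.000e+01] F [-5.1  1.2 -0.1] gap -0.4
(45, 20, 0, 15) [0.0077, 0.0002, 0.0052, -0.0007, -0.0069, 0.0002]
(50, 19, 0, 15) [-0.0088, 0.0002, -0.0022, -0.0007, 0.0105, 0.0002]
(55, 17, 0, 15) [-0.0256, 0.0002, -0.0083, -0.0008, 0.0455, 0.0002]
(60, 15, 0, 15) [-0.0429, 0.0002, -0.013, -0.0008, 0.0804, 0.0002]
(65, 13, 0, 15) [-0.0605, 0.0002, -0.0161, -0.0008, 0.1153, 0.0002]
(70, 11, 0, 15) [-0.0783, 0.0001, -0.0176, -0.0008, 0.1502, 0.0002]
(75, 8, 0, 15) [-0.0959, 0.0001, -0.0179, -0.0008, 0.2025, 0.0002]
(80, 6, 0, 15) [-0.1136, 0.0001, -0.0163, -0.0008, 0.2374, 0.0001]
(85, 3, 0, 15) [-0.1309, 0.0001, -0.0134, -0.0008, 0.2898, 0.0001]
```

View pics/s2c.png

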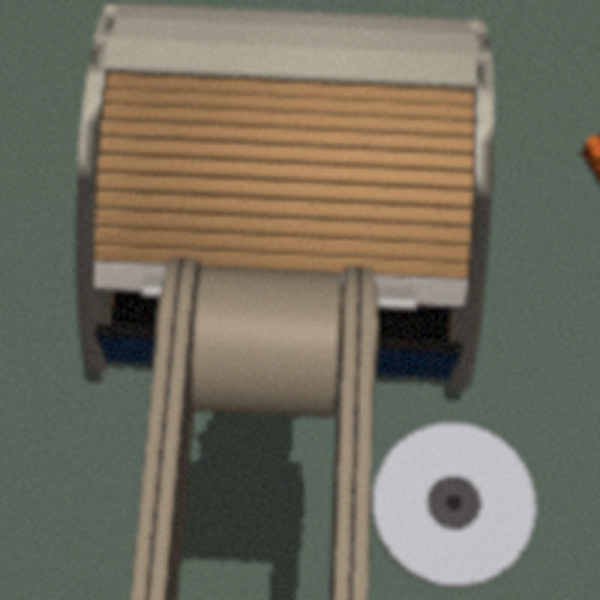

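The catch has released and the shutter is moving: the rail is now at about row 280 of the crop, with a dark gap below it. I'll keep following the arc.

```bash
python3 -m crank '[[[-0.015,0,0,0,0.02,0],[-0.026,0,-0.006,0,0.045,0],[-0.043,0,-0.010,0,0.08,0],[-0.060,0,-0.013,0,0.115,0],[-0.078,0,-0.015,0,0.15,0],[-0.096,0,-0.015,0,0.20,0],[-0.114,0,-0.014,0,0.237,0],[-0.131,0,-0.011,0,0.29,0]]]'; python3 - <<'E'
from h import *
st()
for a in [(85,3,0,15),(90,0,0,15),(94,0,0,15),(98,-2,0,15),(102,-4,0,15),(104,-5,0,15),(106,-5,0,15)]:print(a,rel(lipTCP(*a),Rt(a[1])))
E
```

```text
time: 5.68
tool_pos: [605.0, -33.0, 198.0]
tcp_rot: [-180.0, 3.2, 172.0]
ft_force: [-2.0, 0.2, -0.5]
finger_gap: 0.1
t 5.67 p [605. -33. 198.] store [-29.8  -0.2 199. ] rpy [-180.     3.2  172. ] q [ -7.9   6.3  90.1  -0.   80.5 -90. ] F [-2.   0.2 -0.5] gap 0.1
(85, 3, 0, 15) [0.0032, 0.0002, 0.0014, -0.0008, 0.0028, -0.0001]
(90, 0, 0, 15) [-0.0142, 0.0002, 0.0008, -0.0008, 0.0552, -0.0001]
(94, 0, 0, 15) [-0.0288, 0.0002, 0.0021, -0.0008, 0.0552, -0.0001]
(98, -2, 0, 15) [-0.0427, 0.0002, 0.0038, -0.0008, 0.0901, -0.0001]
(102, -4, 0, 15) [-0.0564, 0.0002, 0.0065, -0.0008, 0.125, -0.0001]
(104, -5, 0, 15) [-0.0632, 0.0002, 0.0083, -0.0008, 0.1425, -0.0001]
(106, -5, 0, 15) [-0.0701, 0.0002, 0.0105, -0.0008, 0.1425, -0.0001]
```

```bash
python3 -m crank '[[[-0.014,0,0.001,0,0.055,0],[-0.028,0,0.002,0,0.06,0],[-0.042,0,0.004,0,0.09,0],[-0.056,0,0.007,0,0.125,0],[-0.061,0,0.008,0,0.14,0],[-0.063,0,0.008,0,0.14,0]]]'; python3 - <<'E'
from h import *
st()
E
```

```text
time: 6.42
tool_pos: [668.1, -41.9, 194.0]
tcp_rot: [-179.9, -4.8, 172.0]
ft_force: [-0.9, 0.5, 0.2]
finger_gap: 0.0
t 6.42 p [668.1 -41.9 194. ] store [ 33.9  -0.3 195. ] rpy [-179.9   -4.8  172. ] q [ -7.9  24.   69.8  -0.   91.  -90. ] F [-0.9  0.5  0.2] gap 0.0
```

```bash
for i in 1 2; do python3 -m crank '[[[-0.0015,0,0,0,0,0],[-0.003,0,0.001,0,0,0]]]'; done
```

```text
time: 6.68
tool_pos: [668.9, -42.0, 193.7]
tcp_rot: [-179.9, -5.0, 172.0]
ft_force: [-18.1, 2.2, 12.7]
finger_gap: -0.5
time: 6.92
tool_pos: [668.9, -42.0, 193.7]
tcp_rot: [-179.9, -5.3, 172.1]
ft_force: [-22.8, 2.5, 16.6]
finger_gap: -0.1
```

The shutter is at its stop: the force rose to 28 N with no further motion. I'll back off and look inside.

```bash
python3 -m crank '[[[0.04,0,-0.005,0,0,0],[0.08,0,-0.06,0,0,0],[0.10,-0.06,-0.12,0,0.09,0],[0.10,-0.12,-0.12,0,0.09,0],[0.10,-0.18,-0.12,0,0.09,0],[0.10,-0.24,-0.12,0,0.09,0],[0.10,-0.30,-0.12,0,0.09,0],[0.10,-0.30,-0.12,0,0.09,0]]]' 0; python3 - <<'E'
from h import *
st()
for n in ['scene','top']:
    p,d=snap(n,n+'3.png'); np.save(n+'3.npy',d)
    for t in ['dop_box_center','shutter_lip','jig_center']:
        for k in r.landmark_of(t,n)[:3]:
            u,v=map(int,np.round(k['pixel'])); P=w(n,k['pixel'],d=d[v,u]); print(n,t,round(k['conf'],2),np.round(k['pixel']),np.round(P),np.round(w2s(P)))
    cv2.imwrite(f'pics/{n}3c.png',cv2.resize(p[100:300,190:460],None,fx=2.9,fy=2.9,interpolation=cv2.INTER_CUBIC))
E
```

```text
time: 7.92
tool_pos: [538.2, -330.6, 322.7]
tcp_rot: [-179.8, -10.4, 171.8]
ft_force: [0.2, 1.3, 0.1]
finger_gap: 85.3
t 7.92 p [ 538.2 -330.6  322.7] store [ -54.8 -304.2  323.7] rpy [-179.8  -10.4  171.8] q [ -33.6   21.3   60.3   -4.8  107.7 -116.4] F [0.2 1.3 0.1] gap 85.3
scene dop_box_center 0.56 [312. 205.] [ 557. -137.   43.] [ -63. -110.   44.]
scene dop_box_center 0.47 [132. 165.] [713. 372.  75.] [ 22. 416.  76.]
scene shutter_lip 0.87 [276. 140.] [705. -45. 182.] [ 71.   1. 183.]
scene jig_center 0.94 [436. 256.] [ 384. -467.   29.] [-188. -461.   30.]
scene jig_center 0.39 [406. 215.] [ 309. -196.  704.] [-300. -203.  705.]
top dop_box_center 0.68 [320. 205.] [ 561. -146.   47.] [ -58. -118.   48.]
top shutter_lip 0.79 [286. 147.] [684. -42. 208.] [ 50.   2. 209.]
top jig_center 0.8 [427. 266.] [ 355. -231.  689.] [-250. -231.  690.]
top jig_center 0.38 [398. 176.] [ 565. -287.  376.] [ -34. -257.  377.]
```

View pics/scene3c.png

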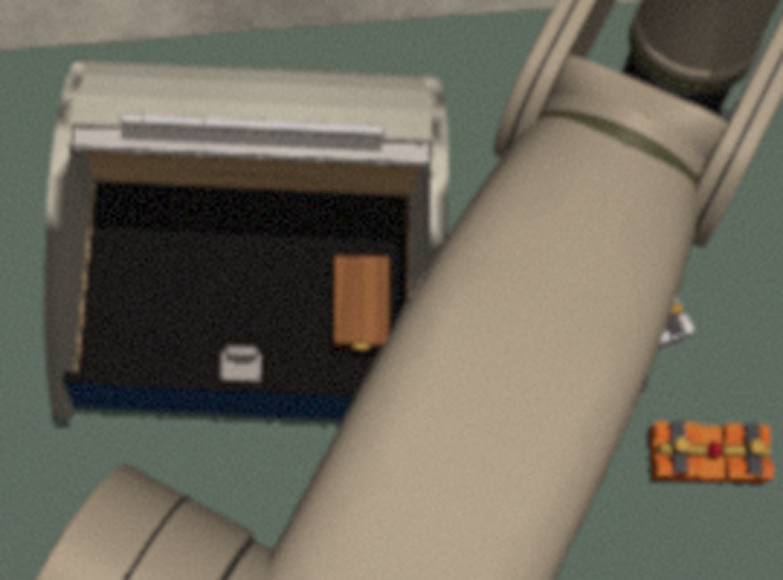

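View pics/top3c.png

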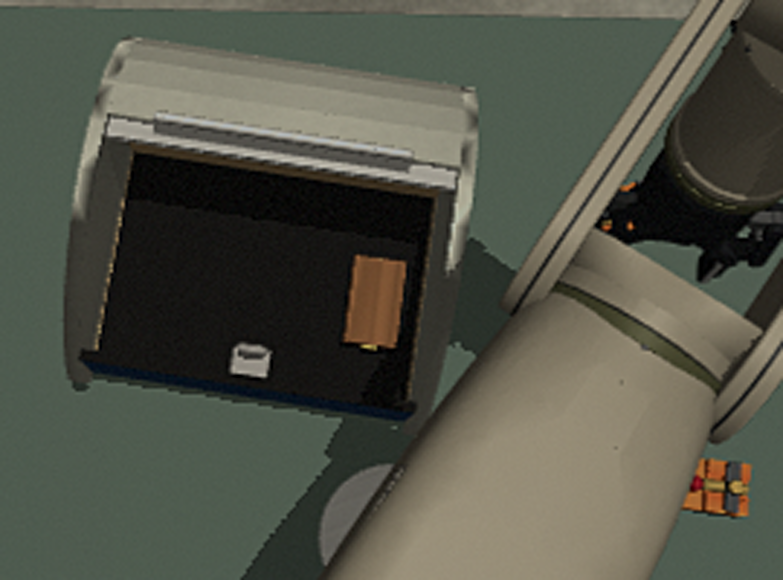

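The box shows at about (361,300) in the enlarged scene crop (store about (-60,-114)), and the left of the mat is free. Now I'll move above the grey jig.

```bash
cat > t.py <<'E'
from h import *
from kin import ik
R=Rt(0,np.deg2rad(-73.9)); st()
for p in [(520,-412,190),(520,-412,4)]:
    q,c=ik(p,R,[-33,21,60,-5,107,-80]); print(rel(p,R),np.round(q),c)
print(ik(s2w([-42,5,22]),Rt(0)))
E
python3 t.py
```

```text
t 8.32 p [ 540.5 -325.2  323.2] store [ -53.2 -298.6  324.2] rpy [-179.9  -10.4  172.2] q [ -33.1   21.2   60.4   -4.7  107.7 -116.3] F [-0.   0.4 -0.3] gap 85.4
[-0.0158, -0.0885, 0.1327, -0.1063, -0.1606, 1.1499] [-43.  18.  77.   0.  85. -59.] 5.424267504759726e-27
[-0.0495, -0.0883, 0.3156, -0.1063, -0.1606, 1.1499] [-43.  29.  84.   0.  67. -59.] 1.9845539553373e-27
(array([-7.45994846e+00,  1.80842489e+01,  9.61825391e+01,  3.82888835e-04,
        6.57332096e+01, -8.95101055e+01]), np.float64(1.058156189967464e-24))
```

```bash
python3 -m crank '[[[-0.016,-0.088,0.06,-0.106,-0.16,1.15],[-0.016,-0.088,0.133,-0.106,-0.16,1.15],[-0.016,-0.088,0.133,-0.106,-0.16,1.15],[-0.016,-0.088,0.133,-0.106,-0.16,1.15],[-0.016,-0.088,0.133,-0.106,-0.16,1.15],[-0.016,-0.088,0.133,-0.106,-0.16,1.15],[-0.016,-0.088,0.133,-0.106,-0.16,1.15],[-0.016,-0.088,0.133,-0.106,-0.16,1.15]]]'; python3 - <<'E'
from h import *
st()
p,d=snap('wrist','w1.png'); np.save('w1.npy',d); c=r.get_calibration('wrist')
X=cloud('wrist',d,c).reshape(-1,3)
m=(abs(X[:,0]-520)<75)&(abs(X[:,1]+412)<80)&(X[:,2]>20)&(X[:,2]<60)
print('bench',np.nanmedian(X[(X[:,2]<12)][:,2]))
q=X[m].astype(np.float32); print(len(q),cv2.minAreaRect(q[:,:2])); m2=q[:,2]<36; print(np.percentile(q[:,2],[5,25,50,75]),cv2.minAreaRect(q[m2][:,:2]))
E
```

```text
time: 9.32
tool_pos: [520.7, -410.6, 190.0]
tcp_rot: [-180.0, -0.0, 106.2]
ft_force: [0.3, 0.3, -0.3]
finger_gap: 85.2
t 9.32 p [ 520.7 -410.6  190. ] store [ -61.1 -385.8  191. ] rpy [-180.    -0.   106.2] q [-42.7  18.3  77.1  -0.   84.6 -58.9] F [ 0.3  0.3 -0.3] gap 85.2
bench -0.5506975285035765Traceback (most recent call last):
  File "<stdin>", line 7, in <module>
cv2.error: OpenCV(4.12.0) /io/opencv/modules/imgproc/src/convhull.cpp:143: error: (-215:Assertion failed) total >= 0 && (depth == CV_32F || depth == CV_32S) in function 'convexHull'
```

View pics/w1.png

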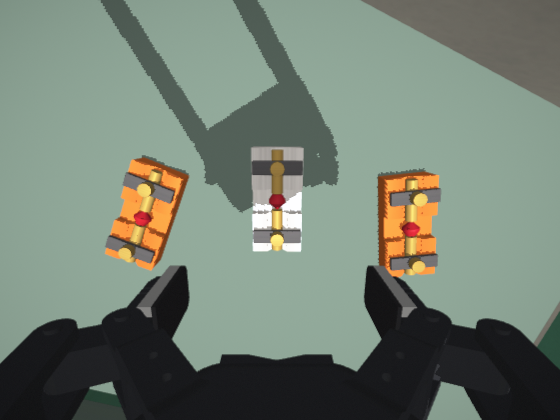

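The wrist view shows the grey jig at (277,200), square to the fingers, between the two orange look-alikes at (145,215) and (410,222).

```bash
python3 - <<'E'
from h import *
d=np.load('w1.npy'); c=r.get_calibration('wrist'); W=cloud('wrist',d,c); P=w('wrist',(277,200),d=d[200,277],cal=c); print(P)
X=W[130:270,230:330].reshape(-1,3); 
for lo,hi in [(15,60),(24,34),(15,26)]:
    q=X[(X[:,2]>lo)&(X[:,2]<hi)].astype(np.float32).copy(); print(len(q)); q=np.ascontiguousarray(q[:,:2])
    if len(q): print(cv2.minAreaRect(q))
# red stone
p=cv2.imread('pics/w1.png'); m=(p[:,:,2]>130)&(p[:,:,1]<60)&(p[:,:,0]<60); m[:,:230]=0; m[:,330:]=0
v,u=np.nonzero(m); print('stone px',u.mean(),v.mean(), np.nanmean(W[m],0))
E
```

```text
[ 521.34998208 -407.54953793   34.52824713]
5129
((522.1038208007812, -410.1990966796875), (52.068016052246094, 110.0982894897461), 16.063486099243164)
2759
((522.1351928710938, -410.1914978027344), (52.042694091796875, 110.08074951171875), 16.031681060791016)
1135
((522.0744018554688, -410.09136962890625), (52.068424224853516, 109.87043762207031), 16.056535720825195)
stone px 276.6969696969697 199.7979797979798 [ 521.0829916  -407.73354048   33.17829145]
```

```bash
python3 - <<'E'
from h import *
R=Rt(0,np.deg2rad(-73.95))
for z in (60,4): print(rel([522.1,-410.2,z],R))
E
```

```text
[0.0001, 0.0016, 0.1299, -0.0004, -0.0002, 0.0029]
[0.0001, 0.0016, 0.1859, -0.0004, -0.0002, 0.0029]
```

```bash
python3 -m crank '[[[0,0.002,0.06,0,0,0.003],[0,0.002,0.12,0,0,0.003],[0,0.002,0.15,0,0,0.003],[0,0.002,0.17,0,0,0.003],[0,0.002,0.182,0,0,0.003],[0,0.002,0.186,0,0,0.003],[0,0.002,0.186,0,0,0.003]]]' 0 &&  python3 -m crank '[[[0,0,0,0,0,0],[0,0,0,0,0,0],[0,0,0,0,0,0],[0,0,0,0,0,0],[0,0,0,0,0,0]]]' 1 50; python3 - <<'E'
from h import *
st(); snap('wrist','w2.png')
E
```

```text
time: 10.25
tool_pos: [523.2, -410.8, 5.0]
tcp_rot: [180.0, 0.1, 106.1]
ft_force: [-1.1, -0.1, 0.7]
finger_gap: 85.5
time: 10.88
tool_pos: [523.7, -411.6, 6.6]
tcp_rot: [179.9, 0.2, 106.0]
ft_force: [-2.1, -0.1, 6.3]
finger_gap: 50.8
t 10.88 p [ 523.7 -411.6    6.6] store [ -57.9 -386.4    7.6] rpy [179.9   0.2 106. ] q [-42.6  28.6  84.2  -0.   67.1 -58.6] F [-2.1 -0.1  6.3] gap 50.8
```

View pics/w2.png

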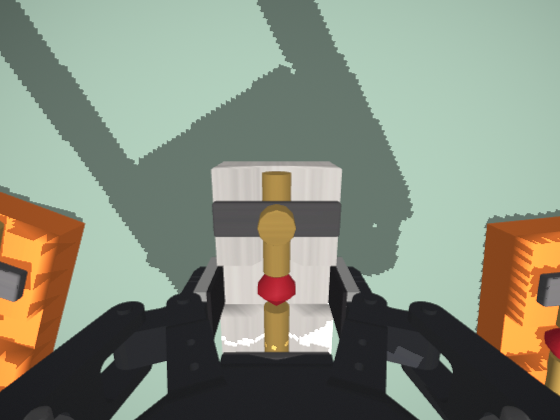

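```bash
python3 -m crank '[[[0,0,-0.01,0,0,0],[0,0,-0.03,0,0,0],[0,0,-0.07,0,0,0],[0,0,-0.12,0,0,0],[0,0,-0.17,0,0,0],[0,0,-0.22,0,0,0],[0,0,-0.25,0,0,0],[0,0,-0.26,0,0,0],[0,0,-0.26,0,0,0]]]'; python3 - <<'E'
from h import *
st(); 
p,d=snap('wrist','w3.png')
print(rel(s2w([-42,5,265]),Rt(0)))
E
```

```text
time: 12.05
tool_pos: [523.2, -410.9, 266.9]
tcp_rot: [179.9, 0.2, 106.1]
ft_force: [-0.3, -0.4, -5.1]
finger_gap: 51.0
t 12.05 p [ 523.2 -410.9  266.9] store [ -58.5 -385.8  267.9] rpy [179.9   0.2 106.1] q [-42.5  16.8  71.   -0.   92.  -58.6] F [-0.3 -0.4 -5.1] gap 51.0
[0.3498, 0.1743, 0.0008, -0.0006, 0.0016, -1.1519]
```

View pics/w3.png

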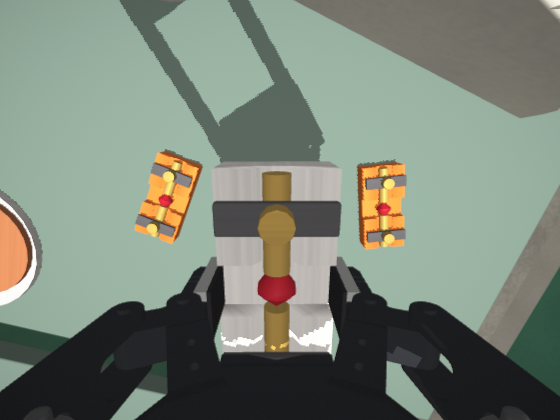

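The jig is held level and hasn't shifted in the pads: the stone is at (277,288), the same as before the lift. Now I carry it over the store.

```bash
python3 -m crank '[[[0.02,0.01,0,0,0,-0.05],[0.06,0.03,0,0,0,-0.17],[0.10,0.05,0,0,0,-0.32],[0.145,0.072,0,0,0,-0.48],[0.19,0.095,0,0,0,-0.64],[0.235,0.117,0,0,0,-0.80],[0.28,0.14,0,0,0,-0.95],[0.32,0.16,0,0,0,-1.07],[0.34,0.17,0,0,0,-1.13],[0.35,0.174,0,0,0,-1.152]]]'; python3 - <<'E'
from h import *
st()
for z in (70,24): print(rel(s2w([-42,5,z]),Rt(0)))
E
```

```text
time: 13.35
tool_pos: [592.2, -23.7, 263.0]
tcp_rot: [-179.9, -0.1, 172.3]
ft_force: [0.6, -0.1, -5.1]
finger_gap: 51.3
t 13.35 p [592.2 -23.7 263. ] store [-43.7   7.2 264. ] rpy [-1.799e+02 -1.000e-01  1.723e+02] q [ -7.2   5.8  83.8  -0.1  90.5 -89.5] F [ 0.6 -0.1 -5.1] gap 51.3
[-0.0021, -0.002, 0.194, -0.0009, -0.002, 0.0041]
[-0.0022, -0.002, 0.24, -0.0009, -0.002, 0.0041]
```

```bash
python3 -m crank '[[[-0.002,-0.002,0.03,-0.001,-0.002,0.004],[-0.002,-0.002,0.08,-0.001,-0.002,0.004],[-0.002,-0.002,0.13,-0.001,-0.002,0.004],[-0.002,-0.002,0.17,-0.001,-0.002,0.004],[-0.002,-0.002,0.20,-0.001,-0.002,0.004],[-0.002,-0.002,0.22,-0.001,-0.002,0.004],[-0.002,-0.002,0.23,-0.001,-0.002,0.004],[-0.002,-0.002,0.23,-0.001,-0.002,0.004]]]'; python3 - <<'E'
from h import *
st(); snap('wrist','w4.png')
E
```

```text
time: 14.35
tool_pos: [593.3, -26.2, 32.8]
tcp_rot: [180.0, -0.0, 172.0]
ft_force: [-0.5, -0.3, -4.1]
finger_gap: 51.1
t 14.35 p [593.3 -26.2  32.8] store [-42.3   4.9  33.8] rpy [180.  -0. 172.] q [ -7.5  16.9  96.2   0.   66.9 -89.5] F [-0.5 -0.3 -4.1] gap 51.1
```

View pics/w4.png

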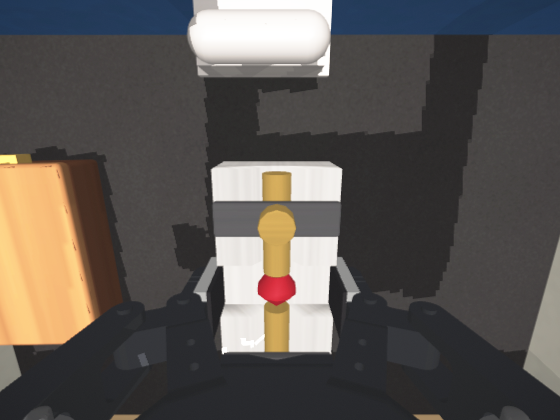

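The jig hangs over the mat at (277,260). The dop box is well clear at left (50,250), and the catch roller is ahead at (260,40). I'll lower it in small steps.

```bash
python3 -m crank '[[[0,0,0.003,0,0,0],[0,0,0.006,0,0,0],[0,0,0.008,0,0,0],[0,0,0.009,0,0,0]]]'; python3 -m crank '[[[0,0,0.0007,0,0,0],[0,0,0.0015,0,0,0]]]';
```

```text
time: 14.9
tool_pos: [593.9, -26.2, 24.6]
tcp_rot: [180.0, 0.0, 172.0]
ft_force: [0.1, -0.4, -3.3]
finger_gap: 50.7
time: 15.15
tool_pos: [594.0, -26.3, 23.1]
tcp_rot: [180.0, 0.0, 172.0]
ft_force: [-0.2, -0.6, -4.0]
finger_gap: 51.2
```

```bash
for i in 1 2 3; do python3 -m crank '[[[0,0,0.0007,0,0,0],[0,0,0.001,0,0,0]]]' | grep -E "pos|force"; done
```

```text
tool_pos: [594.0, -26.2, 22.6]
ft_force: [-4.7, -0.0, 3.9]
tool_pos: [594.0, -26.3, 22.6]
ft_force: [-7.5, 0.2, 9.7]
tool_pos: [594.0, -26.3, 22.5]
ft_force: [-7.8, 0.8, 9.6]
```

The jig is on the mat. I'll release it, then rise straight up.

```bash
python3 -m crank '[[[0,0,-0.0005,0,0,0],[0,0,-0.0005,0,0,0],[0,0,-0.0005,0,0,0],[0,0,-0.0005,0,0,0]]]' 0; python3 -m crank '[[[0,0,-0.02,0,0,0],[0,0,-0.06,0,0,0],[0,0,-0.12,0,0,0],[0,0,-0.18,0,0,0],[0,0,-0.24,0,0,0],[0,0,-0.28,0,0,0],[0,0,-0.28,0,0,0]]]' 1; python3 - <<'E'
from h import *
st(); p,d=snap('wrist','w5.png'); c=r.get_calibration('wrist'); W=cloud('wrist',d,c); S=(W-OS)@RS
print('jig?')
m=(S[...,2]>30)&(S[...,2]<75)&(abs(S[...,0]+42)<75)&(abs(S[...,1])<45)
q=np.ascontiguousarray(S[m][:,:2].astype(np.float32)); print(len(q),cv2.minAreaRect(q),np.percentile(S[m][:,2],[5,50,95]))
m=(S[...,2]>35)&(S[...,2]<60)&(abs(S[...,0]+60)<80)&(abs(S[...,1]+115)<40)
q=np.ascontiguousarray(S[m][:,:2].astype(np.float32)); print('box',len(q),cv2.minAreaRect(q))
E
```

```text
time: 16.4
tool_pos: [594.1, -26.3, 23.0]
tcp_rot: [180.0, 0.0, 172.1]
ft_force: [0.4, 0.4, 0.7]
finger_gap: 85.4
time: 17.27
tool_pos: [595.9, -26.5, 310.1]
tcp_rot: [180.0, 0.6, 172.1]
ft_force: [0.1, 0.3, -0.4]
finger_gap: -0.1
t 17.27 p [595.9 -26.5 310.1] store [-39.7   5.  311.1] rpy [180.    0.6 172.1] q [ -7.5   5.2  79.5  -0.   94.6 -89.5] F [ 0.1  0.3 -0.4] gap -0.1
jig?
3004 ((-44.394874572753906, 6.293493270874023), (52.15266036987305, 109.9273452758789), 89.93911743164062) [31.85707365 43.68627631 60.27358569]
box 2749 ((-56.59099197387695, -112.5912857055664), (95.82473754882812, 54.40684509277344), 1.2016232013702393)
```

View pics/w5.png

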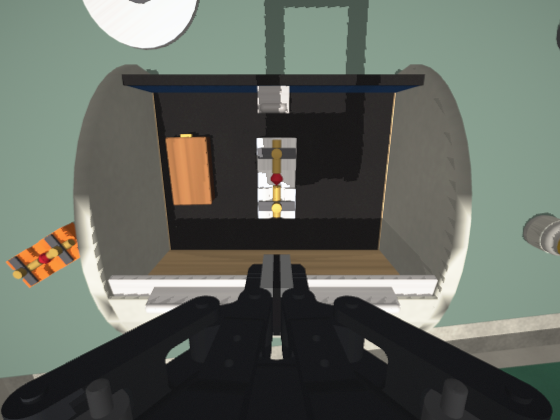

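The wrist view shows the jig on the mat at (277,178), measured at store (-44,6) and square. The box at (190,170) hasn't moved, and the lip is at row 297. Next is the closing path behind and above the lip.

```bash
cat >> h.py <<'E'
def closeTCP(phi,tau,gap=0.,Ke=202.,y=5.,up=0.):
    f=np.deg2rad(phi);t=np.deg2rad(tau)
    e=np.array([-np.cos(f),np.sin(f)]); tt=np.array([np.sin(f),np.cos(f)]); n=np.array([np.cos(t),np.sin(t)]); z=np.array([np.sin(t),-np.cos(t)])
    p=np.array([0,5.])+Ke*e+(3.5+gap)*tt+11*n-up*z
    return s2w([p[0],y,p[1]])
def show(L):
    for a in L: print(a,np.round(w2s(closeTCP(*a)),0),rel(closeTCP(*a),Rt(a[1])))
E
cat > t.py <<'E'
from h import *
from kin import ik
L=[(104,-14,15,202,5,60),(104,-14,15),(104,-14,0),(90,0),(70,20),(55,20),(45,20),(38,20),(35,20),(35,23)]
show(L)
for a in L:
    q,c=ik(closeTCP(*a),Rt(a[1])); print(a,np.round(q),round(c,3))
E
python3 t.py
```

```text
(104, -14, 15, 202, 5, 60) [ 92.   5. 252.] [-0.1324, 0.0, 0.0565, 0.0, 0.2506, 0.0001]
(104, -14, 15) [ 77.   5. 194.] [-0.1175, 0.0, 0.1146, 0.0, 0.2506, 0.0001]
(104, -14, 0) [ 63.   5. 197.] [-0.1029, 0.0, 0.1109, 0.0, 0.2506, 0.0001]
(90, 0) [ 14.   5. 207.] [-0.0546, 0.0, 0.1011, 0.0, 0.0063, 0.0001]
(70, 20) [-55.   5. 200.] [0.0154, 0.0, 0.1079, 0.0001, -0.3428, 0.0001]
(55, 20) [-103.    5.  176.] [0.0628, 0.0, 0.1311, 0.0001, -0.3428, 0.0001]
(45, 20) [-130.    5.  154.] [0.0903, 0.0, 0.1531, 0.0001, -0.3428, 0.0001]
(38, 20) [-147.    5.  136.] [0.1071, 0.0, 0.1712, 0.0001, -0.3428, 0.0001]
(35, 20) [-153.    5.  127.] [0.1136, 0.0, 0.1795, 0.0001, -0.3428, 0.0001]
(35, 23) [-153.    5.  128.] [0.1138, 0.0, 0.179, 0.0001, -0.3952, 0.0001]
(104, -14, 15, 202, 5, 60) [ -8.  44.  38.   0. 113. -90.] 0.0
(104, -14, 15) [ -8.  41.  47.   0. 105. -90.] 0.0
(104, -14, 0) [ -8.  39.  51.   0. 105. -90.] 0.0
(90, 0) [ -8.  16.  78.   0.  86. -90.] 0.0
(70, 20) [ -7. -13. 111.  -0.  62. -89.] 0.0
(55, 20) [ -7. -21. 119.  -0.  61. -89.] 0.0
(45, 20) [ -7. -25. 125.  -0.  60. -89.] 0.0
(38, 20) [ -7. -27. 128.  -0.  59. -89.] 0.0
(35, 20) [ -7. -27. 130.  -0.  58. -89.] 0.0
(35, 23) [ -7. -31. 133.  -0.  55. -89.] 0.0
```

```bash
python3 -m crank '[[[-0.05,0,0,0,0.1,0],[-0.10,0,0.02,0,0.2,0],[-0.132,0,0.056,0,0.25,0],[-0.132,0,0.056,0,0.25,0]]]'; python3 - <<'E'
from h import *
st(); show([(104,-14,13),(104,-14,4)])
E
```

```text
time: 17.82
tool_pos: [724.5, -44.8, 237.6]
tcp_rot: [-180.0, -15.1, 172.0]
ft_force: [-0.8, -0.2, -0.6]
finger_gap: -0.1
t 17.82 p [724.5 -44.8 237.6] store [ 90.3   4.6 238.6] rpy [-180.   -15.1  172. ] q [-7.600e+00  4.530e+01  3.710e+01  1.000e-01  1.127e+02 -8.960e+01] F [-0.8 -0.2 -0.6] gap -0.1
(104, -14, 13) [ 76.   5. 194.] [0.0027, 0.0004, 0.0465, -0.0, -0.019, -0.0005]
(104, -14, 4) [ 67.   5. 197.] [0.0117, 0.0004, 0.0467, -0.0, -0.019, -0.0005]
```

```bash
python3 -m crank '[[[0.002,0,0.02,0,-0.02,0],[0.002,0,0.04,0,-0.02,0],[0.002,0,0.044,0,-0.02,0]]]'; python3 - <<'E'
from h import *
st(); show([(104,-14,13),(104,-14,0),(100,-10,0),(96,-6),(92,-2),(88,2),(84,6),(80,10),(76,14)])
E
```

```text
time: 18.2
tool_pos: [709.3, -42.7, 192.0]
tcp_rot: [-180.0, -14.3, 172.0]
ft_force: [-0.7, -1.1, -0.3]
finger_gap: 0.2
t 18.2 p [709.3 -42.7 192. ] store [ 74.9   4.6 193. ] rpy [-180.   -14.3  172. ] q [-7.600e+00  4.140e+01  4.730e+01  1.000e-01  1.056e+02 -8.960e+01] F [-0.7 -1.1 -0.3] gap 0.2
(104, -14, 13) [ 76.   5. 194.] [-0.0003, 0.0004, -0.0015, -0.0, -0.0054, -0.0004]
(104, -14, 0) [ 63.   5. 197.] [0.0127, 0.0004, -0.0014, -0.0, -0.0054, -0.0004]
(100, -10, 0) [ 49.   5. 201.] [0.0268, 0.0004, -0.0019, -0.0, -0.0752, -0.0004]
(96, -6) [ 36.   5. 204.] [0.041, 0.0004, -0.0013, -0.0001, -0.145, -0.0004]
(92, -2) [ 22.   5. 206.] [0.055, 0.0004, 0.0002, -0.0001, -0.2148, -0.0004]
(88, 2) [  7.   5. 207.] [0.0689, 0.0004, 0.0027, -0.0001, -0.2846, -0.0004]
(84, 6) [ -7.   5. 207.] [0.0826, 0.0004, 0.0062, -0.0001, -0.3545, -0.0004]
(80, 10) [-21.   5. 206.] [0.096, 0.0004, 0.0106, -0.0001, -0.4243, -0.0004]
(76, 14) [-35.   5. 205.] [0.1091, 0.0004, 0.0159, -0.0001, -0.4941, -0.0004]
```

```bash
python3 -m crank '[[[0.008,0,-0.001,0,-0.005,0],[0.013,0,-0.001,0,-0.01,0],[0.020,0,-0.002,0,-0.04,0],[0.027,0,-0.002,0,-0.075,0],[0.041,0,-0.001,0,-0.145,0],[0.055,0,0,0,-0.215,0],[0.069,0,0.003,0,-0.285,0],[0.083,0,0.006,0,-0.355,0],[0.096,0,0.011,0,-0.425,0],[0.109,0,0.016,0,-0.494,0]]]'; python3 - <<'E'
from h import *
st(); show([(76,14),(73,17),(70,20),(66,20),(62,20),(58,20),(54,20),(50,20),(46,20),(42,20),(40,20)])
p,d=snap('scene','s6.png'); cv2.imwrite('pics/s6c.png',cv2.resize(p[100:300,180:380],None,fx=3,fy=3,interpolation=cv2.INTER_CUBIC))
E
```

```text
time: 19.45
tool_pos: [601.5, -27.7, 205.4]
tcp_rot: [-180.0, 14.4, 172.0]
ft_force: [3.8, -0.6, -1.4]
finger_gap: 0.1
t 19.45 p [601.5 -27.7 205.4] store [-33.9   4.6 206.4] rpy [-180.    14.4  172. ] q [ -7.4  -5.1 101.9  -0.2  68.8 -89.4] F [ 3.8 -0.6 -1.4] gap 0.1
(76, 14) [-35.   5. 205.] [0.0013, 0.0004, 0.0017, -0.0003, 0.0065, -0.0004]
(73, 17) [-45.   5. 202.] [0.0119, 0.0004, 0.0011, -0.0003, -0.0459, -0.0004]
(70, 20) [-55.   5. 200.] [0.0225, 0.0004, 0.0011, -0.0003, -0.0982, -0.0004]
(66, 20) [-69.   5. 195.] [0.0365, 0.0004, 0.0027, -0.0003, -0.0982, -0.0004]
(62, 20) [-81.   5. 189.] [0.0504, 0.0004, 0.0053, -0.0003, -0.0982, -0.0004]
(58, 20) [-94.   5. 182.] [0.064, 0.0004, 0.0089, -0.0003, -0.0982, -0.0004]
(54, 20) [-106.    5.  174.] [0.0774, 0.0004, 0.0134, -0.0003, -0.0982, -0.0004]
(50, 20) [-117.    5.  166.] [0.0904, 0.0004, 0.0188, -0.0003, -0.0982, -0.0004]
(46, 20) [-127.    5.  157.] [0.103, 0.0004, 0.0252, -0.0003, -0.0982, -0.0004]
(42, 20) [-137.    5.  147.] [0.1151, 0.0004, 0.0323, -0.0003, -0.0982, -0.0004]
(40, 20) [-142.    5.  141.] [0.121, 0.0004, 0.0363, -0.0003, -0.0982, -0.0004]
```

View pics/s6c.png

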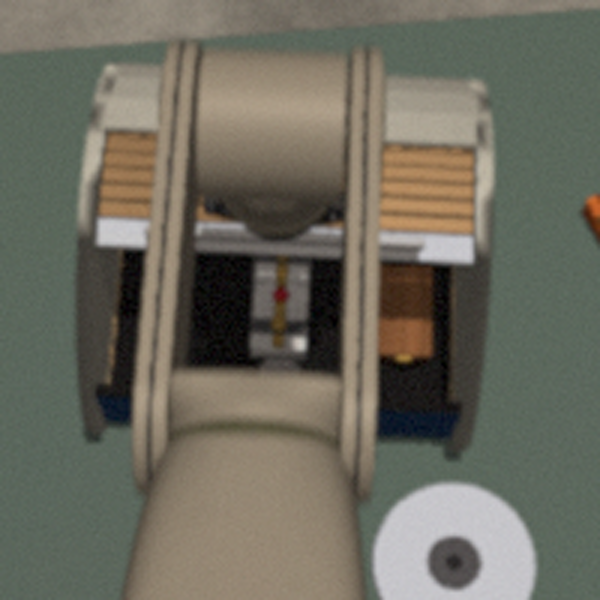

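The shutter is following: the rail is at crop row ~240, with the jig at (280,300) and the box at (405,310) undisturbed beneath it. I'll continue down.

```bash
python3 -m crank '[[[0.012,0,0.001,0,-0.046,0],[0.0225,0,0.001,0,-0.098,0],[0.0365,0,0.003,0,-0.098,0],[0.050,0,0.005,0,-0.098,0],[0.064,0,0.009,0,-0.098,0],[0.077,0,0.013,0,-0.098,0],[0.090,0,0.019,0,-0.098,0],[0.103,0,0.025,0,-0.098,0],[0.110,0,0.029,0,-0.098,0],[0.115,0,0.032,0,-0.098,0]]]'; python3 - <<'E'
from h import *
st(); show([(42,20),(40,20),(39,20),(38,20),(37,20),(36,20),(35,20),(34,20)])
p,d=snap('scene','s7.png'); cv2.imwrite('pics/s7c.png',cv2.resize(p[100:300,180:380],None,fx=3,fy=3,interpolation=cv2.INTER_CUBIC))
E
```

```text
time: 20.75
tool_pos: [495.7, -12.6, 143.5]
tcp_rot: [-180.0, 19.9, 172.1]
ft_force: [4.2, -0.3, -0.9]
finger_gap: 0.3
t 20.75 p [495.7 -12.6 143.5] store [-140.8    4.8  144.5] rpy [-180.    19.9  172.1] q [ -7.2 -26.2 126.9  -0.3  59.5 -89.1] F [ 4.2 -0.3 -0.9] gap 0.3
(42, 20) [-137.    5.  147.] [-0.0039, 0.0002, -0.0007, -0.0002, -0.0023, 0.0]
(40, 20) [-142.    5.  141.] [0.0023, 0.0002, 0.0026, -0.0002, -0.0023, 0.0]
(39, 20) [-144.    5.  139.] [0.0054, 0.0002, 0.0043, -0.0002, -0.0023, 0.0]
(38, 20) [-147.    5.  136.] [0.0084, 0.0002, 0.0061, -0.0002, -0.0023, 0.0]
(37, 20) [-149.    5.  133.] [0.0114, 0.0002, 0.008, -0.0002, -0.0023, 0.0]
(36, 20) [-151.    5.  130.] [0.0144, 0.0002, 0.0099, -0.0002, -0.0023, 0.0]
(35, 20) [-153.    5.  127.] [0.0174, 0.0002, 0.0118, -0.0002, -0.0023, 0.0]
(34, 20) [-155.    5.  125.] [0.0203, 0.0002, 0.0139, -0.0002, -0.0023, 0.0]
```

View pics/s7c.png

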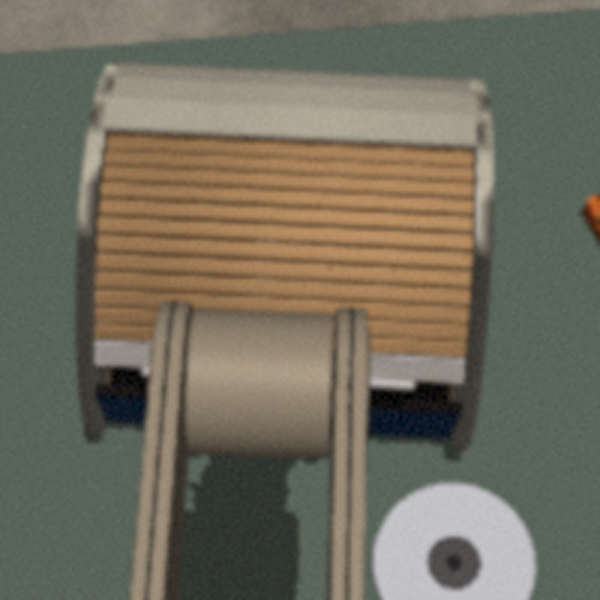

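```bash
python3 -m crank '[[[0.002,0,0.0026,0,0,0],[0.005,0,0.0045,0,0,0],[0.008,0,0.0065,0,0,0]]]'; python3 - <<'E'
from h import *
st(); show([(38,20),(37,20),(36,20),(35,20),(34,20)])
p,d=snap('top','t8.png'); cv2.imwrite('pics/t8c.png',cv2.resize(p[100:300,190:390],None,fx=3,fy=3,interpolation=cv2.INTER_CUBIC))
E
```

```text
time: 21.18
tool_pos: [489.7, -11.8, 133.9]
tcp_rot: [-180.0, 19.8, 172.1]
ft_force: [-0.4, 0.5, 1.9]
finger_gap: 0.1
t 21.18 p [489.7 -11.8 133.9] store [-146.9    4.9  134.9] rpy [-180.    19.8  172.1] q [ -7.2 -26.8 128.2  -0.3  58.7 -89.1] F [-0.4  0.5  1.9] gap 0.1
(38, 20) [-147.    5.  136.] [-0.0005, 0.0001, -0.0009, -0.0001, -0.0037, 0.0001]
(37, 20) [-149.    5.  133.] [0.0025, 0.0001, 0.001, -0.0001, -0.0037, 0.0001]
(36, 20) [-151.    5.  130.] [0.0055, 0.0001, 0.0029, -0.0001, -0.0037, 0.0001]
(35, 20) [-153.    5.  127.] [0.0084, 0.0001, 0.0049, -0.0001, -0.0037, 0.0001]
(34, 20) [-155.    5.  125.] [0.0113, 0.0001, 0.0069, -0.0001, -0.0037, 0.0001]
```

View pics/t8c.png

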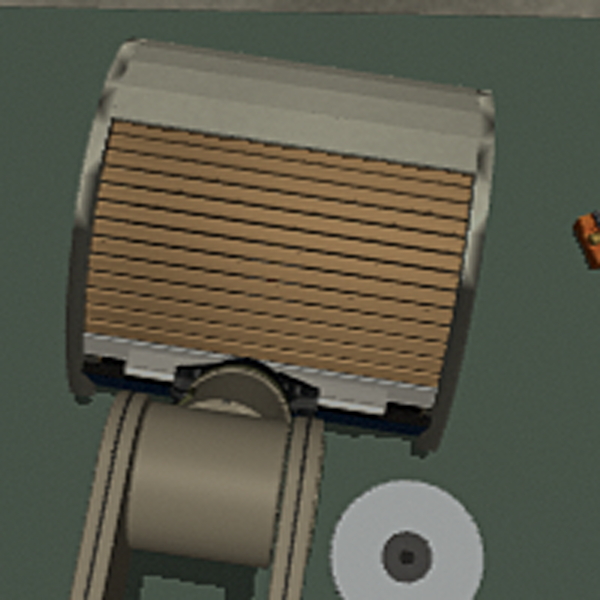

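The shutter is nearly down: a narrow gap shows at crop (100,368) and (410,412). Now I push through the catch.

```bash
python3 -m crank '[[[0.0025,0,0.001,0,0,0],[0.004,0,0.002,0,0,0],[0.0055,0,0.003,0,0,0],[0.007,0,0.004,0,0,0],[0.0085,0,0.005,0,0,0],[0.0085,0,0.005,0,0,0]]]'; python3 - <<'E'
from h import *
st(); show([(35,20),(34,20),(33,20)])
p,d=snap('top','t9.png'); cv2.imwrite('pics/t9c.png',cv2.resize(p[100:300,190:390],None,fx=3,fy=3,interpolation=cv2.INTER_CUBIC))
E
```

```text
time: 21.98
tool_pos: [483.4, -10.9, 126.3]
tcp_rot: [-180.0, 19.8, 172.1]
ft_force: [2.9, -0.9, 3.5]
finger_gap: 0.3
t 21.98 p [483.4 -10.9 126.3] store [-153.2    4.8  127.3] rpy [-180.    19.8  172.1] q [ -7.2 -27.6 129.6  -0.3  58.1 -89.1] F [ 2.9 -0.9  3.5] gap 0.3
(35, 20) [-153.    5.  127.] [-0.0002, 0.0002, -0.0002, -0.0002, -0.0033, 0.0001]
(34, 20) [-155.    5.  125.] [0.0027, 0.0002, 0.0018, -0.0002, -0.0033, 0.0001]
(33, 20) [-157.    5.  122.] [0.0056, 0.0002, 0.0039, -0.0002, -0.0033, 0.0001]
```

View pics/t9c.png

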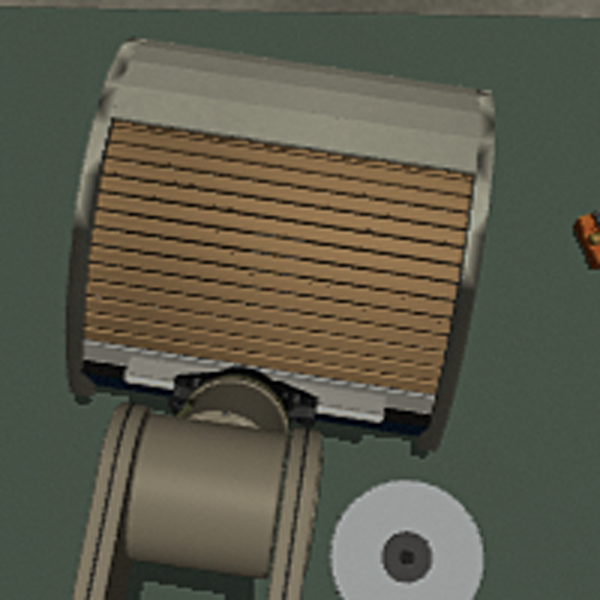

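```bash
for i in 1 2 3; do python3 -m crank '[[[0.001,0,0.0007,0,0,0],[0.0018,0,0.0012,0,0,0]]]' | grep -E "pos|force"; done
```

```text
tool_pos: [483.4, -10.9, 126.1]
ft_force: [2.8, -1.3, 9.6]
tool_pos: [483.4, -10.9, 126.0]
ft_force: [1.0, -0.6, 10.9]
tool_pos: [483.5, -10.9, 126.1]
ft_force: [0.7, -1.3, 12.3]
```

```bash
python3 -m crank '[[[0.002,0,0.0015,0,0,0],[0.003,0,0.0025,0,0,0],[0.003,0,0.003,0,0,0]]]' | grep -E "pos|force";  python3 -m crank '[[[-0.006,0,-0.04,0,0,0],[-0.006,0,-0.10,0,0,0],[-0.006,0,-0.16,0,0,0],[0.05,0,-0.2,0,0,0],[0.05,0.06,-0.22,0,0.15,0],[0.05,0.12,-0.22,0,0.3,0],[0.05,0.18,-0.22,0,0.3,0],[0.05,0.24,-0.22,0,0.3,0],[0.05,0.3,-0.22,0,0.3,0],[0.05,0.3,-0.22,0,0.3,0]]]'; python3 - <<'E'
from h import *
st()
for n in ['scene','top']:
    p,d=snap(n,n+'10.png'); d0=np.load(n+'0.npy'); p0=cv2.imread(f'pics/{n}0.png')
    v=np.s_[190:250,200:345]
    df=cv2.absdiff(p,p0).max(2); print(n,'img diff',np.percentile(df[v],[50,95,99.5]), 'depth diff>6', (abs(d-d0)[v]>6).sum())
    for t in ['shutter_lip']:
        for k in r.landmark_of(t,n)[:1]: print(k)
    if n=='top': 
        cv2.imwrite('pics/t10d.png',cv2.resize(np.hstack([p0[100:300,190:360],p[100:300,190:360]]),None,fx=2.2,fy=2.2))
E
```

```text
tool_pos: [484.1, -11.0, 125.5]
ft_force: [0.6, -1.1, 15.2]
time: 24.4
tool_pos: [400.5, 306.4, 310.2]
tcp_rot: [-179.8, 3.2, 172.3]
ft_force: [-0.4, -0.6, -0.9]
finger_gap: 0.1
t 24.4 p [400.5 306.4 310.2] store [-279.2  307.6  311.2] rpy [-179.8    3.2  172.3] q [ 33.2 -10.7  95.   -2.3  93.4 -49.3] F [-0.4 -0.6 -0.9] gap 0.1
scene img diff [ 3.     8.    15.505] depth diff>6 1140
{'pixel': [270.4, 230.5], 'conf': 0.74}
top img diff [ 4.     7.    15.505] depth diff>6 587
{'pixel': [274.6, 234.5], 'conf': 0.95}
```

View pics/t10d.png

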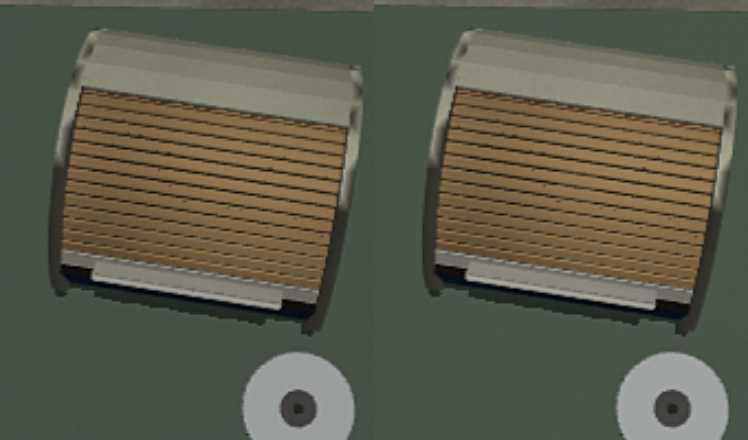

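View pics/scene10.png

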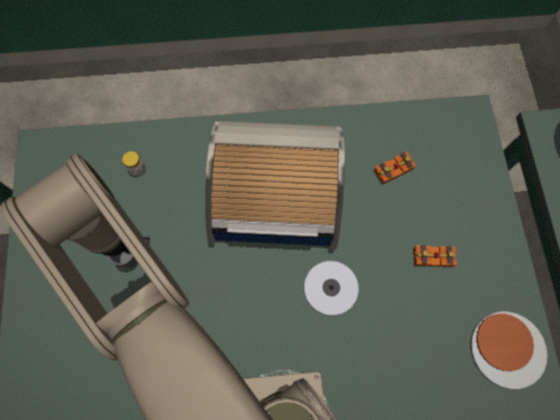

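```bash
python3 - <<'E'
from h import *
g=lambda f:cv2.cvtColor(cv2.imread('pics/'+f),cv2.COLOR_BGR2GRAY).astype(np.float32)
for n,v in [('scene',np.s_[214:242,222:325]),('top',np.s_[205:245,225:330])]:
    a=g(n+'0.png')[v];b=g(n+'10.png')[v]; print(n,'lip shift px',cv2.phaseCorrelate(a,b,cv2.createHanningWindow(a.shape[::-1],cv2.CV_32F)))
a=g('top0.png');c=g('top10.png'); v=np.s_[215:245,225:262]
print(cv2.absdiff(a[v],g('t9.png')[v]).max(),cv2.absdiff(a[v],c[v]).max(), cv2.absdiff(a[v],g('t8.png')[v]).max())
# bystanders
for n in ['scene','top']:
  A,B=g(n+'0.png'),g(n+'10.png')
  for nm,(u,w_) in {'lap':((329,288) if n=='scene' else (325,286)),'jar':((132,162) if n=='scene' else (149,146)),'or1':((395,167) if n=='scene' else (402,175)),'or2':((436,256) if n=='scene' else (428,266))}.items():
    s=np.s_[w_-15:w_+15,u-22:u+22]; print(n,nm,cv2.phaseCorrelate(A[s],B[s])[0])
E
```

```text
scene lip shift px ((0.05398607892823293, 0.21843127179264066), 0.973901237970517)
top lip shift px ((-0.03454551620486512, 0.08491621020997187), 0.9886454818425355)
145.0 41.0 169.0
scene lap (0.4956902806188097, -0.007431250470993689)
scene jar (0.6331426578020398, -0.008801314940379612)
scene or1 (0.36020224127211975, 0.019656743475687577)
scene or2 (0.654389917064254, -0.03591537195954686)
top lap (0.5266585317487014, -0.012172547758908081)
top jar (0.5495744689425486, 0.03438134373230284)
top or1 (0.5045042960023736, 0.04473262425949187)
top or2 (0.48960921274317215, 0.0028809541628422863)
```

```bash
python3 - <<'E'
from h import *
st(); print(r.hand_in())
E
```

```text
t 24.6 p [402.  302.4 313.3] store [-277.2  303.9  314.3] rpy [-179.9    3.5  172. ] q [ 32.8 -11.2  95.1  -2.3  93.5 -49.4] F [ 0.4 -1.  -0.2] gap 0.1
the job is handed in; nothing more can be done
None
```

The jig is in the store with the shutter closed, and the job is handed in at 24.6 s with the arm clear of everything. I rolled the shutter back to its stop and set the grey aluminium jig on the mat, leaving its two orange look-alikes alone. I then pressed the shutter down through its catch until it met a firm stop.

- **Jig:** measured before closing, it sat at about (-44, 6) mm in the store frame, square and level. It was about 60 mm clear of the dop box, which had not been touched.
- **Shutter:** after closing, the lip matched the first, shut pictures to within about 0.2 pixel (under 1 mm). I could not see the snap itself. Under pressing the lip held at its shut position with 15 N on it, above the catch's 10 to 12 N peak.
- **Other things on the bench:** the lap, the jar and both orange look-alikes showed no movement. A uniform shift of about half a pixel in that comparison looks like a calculation effect, since it appears on all of them.
- **Not checked:** the water pot was partly hidden by the arm in the last pictures, though the arm only passed well above it. The jig was not visible once the shutter was down.

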